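# Set out the sauce tasting: square bottles onto their cards

## Robot

A 7-joint arm with a two-finger parallel gripper is mounted at the origin on the work surface. World frame = base frame: x ahead of the robot, y to its left, z up, the work surface at z = 0. Lengths are in mm, angles in degrees, forces in N, time in s.
With the tool pointing down it reaches from about 350 to 775 mm from the base axis. Payload 3.1 kg.
Tool frame: the origin (TCP) lies at the very end of the fingers, on their centre line; the grasp point (between the pads) lies 19 mm behind it; z points along the fingers, y is the line along which they close (so a half turn about z gives the same grasp; the last joint's range is limited). The gripper opens to 85 mm and grips with 20 to 120 N. Pads are 22 mm wide; open, the fingers measure 114 mm over their backs; the gripper's body (76 mm by 85 mm) begins 54 mm behind the grasp point. The pads swing forward as they close: fully open they stand 13 mm farther back than shut.
Start: joints at [-78.306, 17.813, 0.802, 86.603, -0.252, 75.585, -1.558], TCP at [133.804, 533.492, 231.304] pointing down, gripper open.
Joint ranges: [-154.91, 154.91], [-16.99, 109.72], [-72.82, 74.43], [7.12, 147.25], [-82.49, 262.49], [11.32, 116.49], [-174.64, 174.64]. Speed limits (degrees/s): [159.86, 159.86, 180, 180, 180, 180, 180].

## Interface

Orientations are given as a 3x3 rotation matrix whose columns are the frame's x, y, z axes.
In Python, from cell import sensors, viewer, r, finder gives the robot as it stands.
- The arm moves only by the shell command python3 -m creep 'ROWS'. ROWS is JSON, a list of rows, each an object of numbers: "jaw": the closure, from 0 (fully open) to 1 (shut); "tx", "ty", "tz": the shift along the tool's x, y, z in cm; "roll": the turn about the tool's z in degrees. In form: [{"jaw": .., "tx": .., "ty": .., "tz": .., "roll": ..}, ...]. A call has exactly 10 rows; each row is the pose to reach, as a shift and turn from the pose commanded when the call began, along the tool's axes at that moment; what a row does not reach only later rows make up. A row lasts 1/8 s, in which the tool goes at most 62.5 mm and 10.7 degrees, less where a joint would pass 70% of its speed; a pose out of reach is approached as far as the arm can. A call with a gripper value outside its range is refused whole. The fingers move at their own pace and stop on an object; the grip force is fixed at half the most. Time passes only in rows, so rows that repeat a pose let the fingers close, or fill a call up. It gives the time, the measured TCP pose, the force, the opening and the grip force at its end, in the units of the state.
- sensors.observe(): the state, without advancing time (a new reading comes with each control period).
- viewer.camera(name): name is "scene" or "side" or "wrist"; returns a dict with "pixels" (400x640x3 uint8, blue, green, red), "depth" (400x640 float32, mm along the optical axis (not along the pixel's ray), 0 where there is no reading), "intrinsics" (3x3 intrinsics, pixels), "k1" (the pictures are not rectified: a ray, as slopes to the right and down, at radius r is drawn at 1 + k1 r^2 times it, then the intrinsics apply), "R" (3x3) and "t" (3): a world point X has camera coordinates R X + t; the wrist camera has in their place "tool_from_camera" (4x4, takes a point from camera to tool coordinates, whose origin is the TCP and whose axes are the flange's). Camera axes: x right, y down, z forward; pixel columns grow to the right and rows downward; lengths in mm; the calibration is good to about 2 mm. A picture is of the moment at which its call begins: read the wrist's pose just before it.
- r.job_done(): hands the job in; it is judged then, once.
Trained networks look in a picture, given as the dict that the camera call returned (one of the last four; its "shot" number tells which), for a name from the list of things; names that differ only in an ending like _2 or _b are one class to them, and where a whole thing is asked for, a point or a joint stands for the part that bears it (a point fixed in the world has none). Each returns a list of dicts, best first, with "conf" (0 to 1); they miss things now and then, are a little off and sometimes report something else, mostly with a low value. They report only what shows in the picture. A call takes as long as a camera call. They do not tell look-alikes from the thing itself.
- finder.search_frame(thing, picture): "pixel" ([column, row] in pixels, amid what is visible of it).
The state is a dict: "time_s": time; "qpos": joint angles; "dq": joint speeds; "tau": joint torques, N m; "eef_pos": TCP position; "orientation": TCP orientation; "wrist_force": force on the tool from outside, world axes, zero at the start; "torque": the same for the moment, N m; "gripper_width": opening from 0.0 (shut) to 1.0 (fully open); "gripper_force": force on a finger pad.
Only numpy, scipy, OpenCV 4.12 (cv2) and the standard library are available. Lean on these libraries where they do the work, as an engineer would, in place of code of your own. Each camera call takes 0.05 s, during which the arm holds its last target. There are 200 camera calls.

## Task

Set up the tasting: stand each of the four square glass bottles upright in the middle of the coloured disc on the card that matches its cap (red on red, yellow on yellow, green on green, blue on blue), and let go. Set the bottles down gently, without dropping them or tipping them over. Leave the two round amber bottles where they stand; they are not part of the tasting.

Things in the scene. Friction and masses are not known exactly. Their poses are not given: they have to be found in the camera images.
- red_bottle_center (a point): SQUARE sauce bottle, closed, pale glass with a dark brown lower half and a red cap. Loose, 0.19 to 0.33 kg, upright. The point is its centre, half-way up: 56 mm above its underside. Body 44 x 44 mm, from the underside to 78 mm up; square shoulder 34 mm wide to 85 mm; round cap, 28 mm diameter, from 86 to 112 mm (the top), so the cap's middle is 42 mm above the point. z up along the bottle, x and y square to its sides.
- yellow_bottle_center (a point): SQUARE sauce bottle, closed, pale glass with a dark brown lower half and a yellow cap. Loose, 0.19 to 0.33 kg, upright. The point is its centre, half-way up: 56 mm above its underside. Body 44 x 44 mm, from the underside to 78 mm up; square shoulder 34 mm wide to 85 mm; round cap, 28 mm diameter, from 86 to 112 mm (the top), so the cap's middle is 42 mm above the point. z up along the bottle, x and y square to its sides.
- green_bottle_center (a point): SQUARE sauce bottle, closed, pale glass with a dark brown lower half and a green cap. Loose, 0.19 to 0.33 kg, upright. The point is its centre, half-way up: 56 mm above its underside. Body 44 x 44 mm, from the underside to 78 mm up; square shoulder 34 mm wide to 85 mm; round cap, 28 mm diameter, from 86 to 112 mm (the top), so the cap's middle is 42 mm above the point. z up along the bottle, x and y square to its sides.
- blue_bottle_center (a point): SQUARE sauce bottle, closed, pale glass with a dark brown lower half and a blue cap. Loose, 0.19 to 0.33 kg, upright. The point is its centre, half-way up: 56 mm above its underside. Body 44 x 44 mm, from the underside to 78 mm up; square shoulder 34 mm wide to 85 mm; round cap, 28 mm diameter, from 86 to 112 mm (the top), so the cap's middle is 42 mm above the point. z up along the bottle, x and y square to its sides.
- red_card_disc (a point): white tasting card, 110 x 82 mm and 3 mm thick, fixed to the counter, with a printed red disc of 60 mm diameter. The point is the centre of the disc, on the card's upper face (3 mm above the counter). The card reaches 45 mm from it along -x, 65 mm along +x (ruled lines there) and 41 mm either way along y; z up. Cards, bottles and two low white cups (50 mm wide, 40 mm tall, bystanders) stand mixed in two rows, neighbours' centres at least 100 mm apart.
- yellow_card_disc (a point): white tasting card, 110 x 82 mm and 3 mm thick, fixed to the counter, with a printed yellow disc of 60 mm diameter. The point is the centre of the disc, on the card's upper face (3 mm above the counter). The card reaches 45 mm from it along -x, 65 mm along +x (ruled lines there) and 41 mm either way along y; z up. Cards, bottles and two low white cups (50 mm wide, 40 mm tall, bystanders) stand mixed in two rows, neighbours' centres at least 100 mm apart.
- green_card_disc (a point): white tasting card, 110 x 82 mm and 3 mm thick, fixed to the counter, with a printed green disc of 60 mm diameter. The point is the centre of the disc, on the card's upper face (3 mm above the counter). The card reaches 45 mm from it along -x, 65 mm along +x (ruled lines there) and 41 mm either way along y; z up. Cards, bottles and two low white cups (50 mm wide, 40 mm tall, bystanders) stand mixed in two rows, neighbours' centres at least 100 mm apart.
- blue_card_disc (a point): white tasting card, 110 x 82 mm and 3 mm thick, fixed to the counter, with a printed blue disc of 60 mm diameter. The point is the centre of the disc, on the card's upper face (3 mm above the counter). The card reaches 45 mm from it along -x, 65 mm along +x (ruled lines there) and 41 mm either way along y; z up. Cards, bottles and two low white cups (50 mm wide, 40 mm tall, bystanders) stand mixed in two rows, neighbours' centres at least 100 mm apart.
- round_red_center (a point): ROUND amber-glass bottle with a red cap, not part of the tasting: leave it standing. Loose, body 54 mm diameter, 112 mm tall, same 28 mm cap. The point is its centre, 56 mm above its underside; z up.
- round_blue_center (a point): ROUND amber-glass bottle with a blue cap, not part of the tasting: leave it standing. Loose, body 54 mm diameter, 112 mm tall, same 28 mm cap. The point is its centre, 56 mm above its underside; z up.
There are look-alikes about, which are no part of the job. What is shaped like the part that bears red_bottle_center but purple is not meant.

How it is judged:
By the outcome, as a careful person would: the job done as asked, in the order asked, and still so for the second after the job is handed in, with the robot touching nothing.
It also fails if it takes over 120 s, if anything falls off the work surface, if the arm or the gripper's body presses on something with over 40 N, if the wrist force passes 120 N, or if a joint passes its speed limit or range.

## Working session

There is one attempt and no reset: what is moved stays moved. The work goes in short steps, Python scripts to look and compute and a shell command to move; the robot and the scene stay as the last step left them, time stands still between calls to the robot, and variables do not carry over. Pictures are saved under pics/ and viewed, at most 14 in all, crops included, and the job is handed in when it is done.

```bash
ls; mkdir -p pics
cat > h.py <<'E'
import numpy as np,cv2
from cell import sensors,viewer,r,finder
def pose():
    s=sensors.observe(); return np.array(s['eef_pos'],float),np.array(s['orientation'],float)
def cam(n):
    p,R=pose(); c=viewer.camera(n); 
    if n=='wrist':
        T=np.eye(4);T[:3,:3]=R;T[:3,3]=p
        M=T@np.array(c['tool_from_camera']); c['Rc']=M[:3,:3];c['tc']=M[:3,3]
    else:
        Rw=np.array(c['R']);c['Rc']=Rw.T;c['tc']=-Rw.T@np.array(c['t'])
    return c
def rays(c,px):
    K=np.array(c['intrinsics']);k=c['k1']
    px=np.atleast_2d(np.array(px,float))
    u=cv2.undistortPoints(px.reshape(-1,1,2),K,np.array([k,0,0,0.])).reshape(-1,2)
    return np.c_[u,np.ones(len(u))]@c['Rc'].T
def atz(c,px,z):
    d=rays(c,px); return c['tc']+d*((z-c['tc'][2])/d[:,2])[:,None]
def deep(c,px):
    px=np.atleast_2d(px); d=rays(c,px); z=c['depth'][px[:,1].astype(int),px[:,0].astype(int)]
    return c['tc']+d*z[:,None]
E
cat > a.py <<'E'
from h import *
N=[a+b for a in('red','yellow','green','blue') for b in('_bottle_center','_card_disc')]+['round_red_center','round_blue_center']
s=sensors.observe();print(s['time_s'],s['eef_pos'],np.round(s['orientation'],3).tolist())
for n in('scene','side'):
    c=cam(n);cv2.imwrite(f'pics/{n}0.png',c['pixels']);print(n,c['tc'].round())
    for t in N:
        for f in finder.search_frame(t,c)[:2]:
            p=f['pixel'];print(t,np.round(p),round(f['conf'],2),deep(c,[p]).round()[0],'z3',atz(c,[p],3).round()[0][:2],'z56',atz(c,[p],56).round()[0][:2])
E
python3 a.py
```

```text
pics
0.0 [133.62974032 532.74799867 230.17697156] [[-0.97, 0.243, -0.001], [0.243, 0.97, -0.002], [-0.0, -0.002, -1.0]]
scene [1157.  -96.  682.]
red_bottle_center [225. 245.] 0.9 [ 625. -201.   63.] z3 [ 574. -211.] z56 [ 620. -202.]
red_bottle_center [255. 273.] 0.86 [ 721. -143.   81.] z3 [ 664. -149.] z56 [ 702. -145.]
red_card_disc [235. 211.] 0.8 [ 469. -182.    5.] z3 [ 467. -183.] z56 [ 521. -176.]
yellow_bottle_center [293. 232.] 0.87 [634. -56.  81.] z3 [567. -51.] z56 [613. -54.]
yellow_card_disc [423. 184.] 0.64 [473. 313.   3.] z3 [473. 313.] z56 [526. 282.]
green_bottle_center [383. 170.] 0.87 [472. 195.  71.] z3 [396. 227.] z56 [455. 202.]
green_card_disc [278. 204.] 0.6 [465. -73.   3.] z3 [466. -73.] z56 [520. -75.]
blue_bottle_center [450. 208.] 0.91 [622. 306.  63.] z3 [570. 345.] z56 [616. 311.]
blue_card_disc [178. 222.] 0.6 [ 479. -320.    4.] z3 [ 478. -320.] z56 [ 531. -303.]
blue_card_disc [281. 202.] 0.2 [463. -66.   4.] z3 [462. -66.] z56 [517. -69.]
round_red_center [403. 217.] 0.84 [632. 188.  69.] z3 [575. 218.] z56 [621. 194.]
round_blue_center [333. 17
[... 494 characters left out ...]
31. -23.] z56 [609. -71.]
yellow_card_disc [239. 154.] 0.86 [452. 328.  -0.] z3 [452. 324.] z56 [441. 254.]
green_bottle_center [244. 168.] 0.71 [438. 171.  72.] z3 [452. 256.] z56 [442. 191.]
green_card_disc [286. 250.] 0.74 [474. -64.  -1.] z3 [473. -67.] z56 [ 461. -112.]
blue_bottle_center [293. 130.] 0.77 [607. 294.  71.] z3 [636. 388.] z56 [613. 314.]
blue_card_disc [327. 343.] 0.55 [ 475. -324.    2.] z3 [ 475. -324.] z56 [ 462. -353.]
round_red_center [307. 154.] 0.63 [608. 176.  70.] z3 [636. 259.] z56 [614. 194.]
round_red_center [365. 268.] 0.45 [ 595. -226.   72.] z3 [ 623. -177.] z56 [ 601. -215.]
round_blue_center [260. 201.] 0.67 [445.  41.  72.] z3 [459. 114.] z56 [448.  58.]
```

View pics/scene0.png

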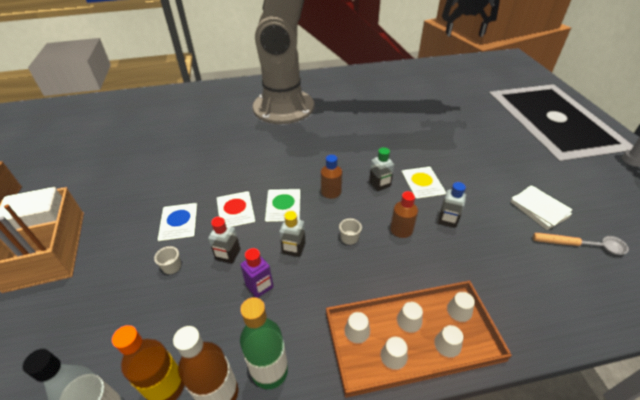

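View pics/side0.png

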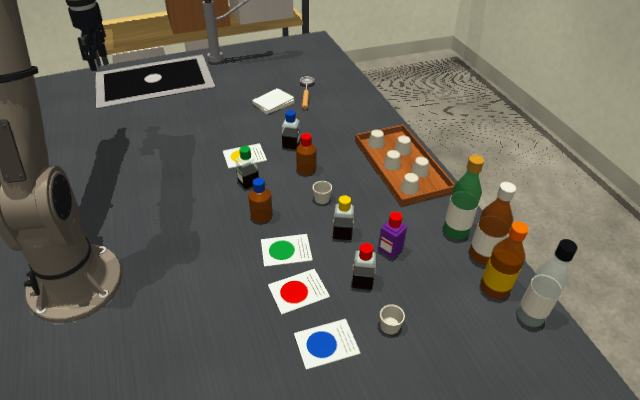

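The scene view shows the back row at x≈465: blue card (178,222), red card (235,211), green card (283,203), round blue (331,178), green bottle (382,170) and yellow card (423,182). The front row at x≈610 holds a cup, the red bottle (223,242), yellow bottle (292,235), another cup, round red (404,217) and blue bottle (452,207). The purple look-alike is at (256,275). The side view agrees with this. I'll go over the red bottle.

```bash
python3 -m creep '[{"tx":-3,"ty":-3,"roll":4},{"tx":-6,"ty":-6,"roll":8},{"tx":-9,"ty":-9,"roll":12},{"tx":-12,"ty":-12,"roll":16},{"tx":-16,"ty":-15,"roll":20},{"tx":-20,"ty":-18,"roll":24},{"tx":-24,"ty":-22,"roll":28},{"tx":-28,"ty":-26,"roll":32},{"tx":-31,"ty":-29,"roll":36},{"tx":-32,"ty":-30,"roll":38}]'
python3 - <<'E'
from h import *
c=cam('wrist');print(np.round(c['tool_from_camera'],3).tolist(),np.round(c['intrinsics'],1).tolist(),c['k1'])
p,R=pose();print(p,R.round(3).tolist(),sensors.observe()['qpos'])
t=np.array([600,-150,230.])-p
print('to go tool cm',(R.T@t/10).round(1))
E
```

```text
[[-0.0, -0.951, -0.308, 80.417], [1.0, -0.0, 0.0, -0.309], [-0.0, -0.308, 0.951, -141.309], [0.0, 0.0, 0.0, 1.0]] [[320.0, 0.0, 322.5], [0.0, 320.0, 198.0], [0.0, 0.0, 1.0]] -0.010828531733493317
[133.78300109 533.47768091 231.31341586] [[-0.97, 0.243, 0.0], [0.243, 0.97, 0.0], [-0.0, 0.0, -1.0]] [-78.3075843   17.81109728   0.80177173  86.6041448   -0.25213456
  75.58566533  -1.55786305]
to go tool cm [-61.8 -55.    0.1]invalid input at $[0]: expected keys jaw, tx, ty, tz, roll
```

```bash
python3 -m creep '[{"jaw":0,"tx":-3,"ty":-3,"tz":0,"roll":4},{"jaw":0,"tx":-6,"ty":-6,"tz":0,"roll":8},{"jaw":0,"tx":-9,"ty":-9,"tz":0,"roll":12},{"jaw":0,"tx":-12,"ty":-12,"tz":0,"roll":16},{"jaw":0,"tx":-16,"ty":-15,"tz":0,"roll":20},{"jaw":0,"tx":-20,"ty":-18,"tz":0,"roll":24},{"jaw":0,"tx":-24,"ty":-22,"tz":0,"roll":28},{"jaw":0,"tx":-28,"ty":-26,"tz":0,"roll":32},{"jaw":0,"tx":-31,"ty":-29,"tz":0,"roll":36},{"jaw":0,"tx":-32,"ty":-30,"tz":0,"roll":38}]'
python3 - <<'E'
from h import *
p,R=pose();print(p,R.round(3).tolist(),sensors.observe()['qpos'])
t=np.array([570,-150,231.])-p
print('to go tool cm',(R.T@t/10).round(1))
E
```

```text
time_s: 2.4
eef_pos: [372.5, 162.1, 231.7]
orientation: [[-0.609, 0.793, 0.001], [0.793, 0.609, 0.0], [-0.0, 0.001, -1.0]]
wrist_force: [-1.3, -0.7, 0.3]
gripper_width: 1.001
gripper_force: 0.0
[372.49512959 162.075174   231.66000804] [[-0.609, 0.793, 0.001], [0.793, 0.609, 0.0], [-0.0, 0.001, -1.0]] [-5.05563909e+01  1.32326032e-01  2.48740332e+01  1.07481513e+02
 -5.05325759e-02  7.23466058e+01  1.18690422e+01]
to go tool cm [-36.8  -3.4   0.1]
```

```bash
python3 -m creep '[{"jaw":0,"tx":-3,"ty":0,"tz":0,"roll":4},{"jaw":0,"tx":-7,"ty":-1,"tz":0,"roll":8},{"jaw":0,"tx":-11,"ty":-1,"tz":0,"roll":12},{"jaw":0,"tx":-15,"ty":-1,"tz":0,"roll":16},{"jaw":0,"tx":-20,"ty":-2,"tz":0,"roll":20},{"jaw":0,"tx":-25,"ty":-2,"tz":0,"roll":24},{"jaw":0,"tx":-30,"ty":-3,"tz":0,"roll":28},{"jaw":0,"tx":-34,"ty":-3,"tz":0,"roll":32},{"jaw":0,"tx":-36.8,"ty":-3.4,"tz":0,"roll":36},{"jaw":0,"tx":-36.8,"ty":-3.4,"tz":0,"roll":38}]'
cat > b.py <<'E'
from h import *
import sys
# wrist: bottles by cap depth, cards by colour
HUE={'red':(0,8),'yellow':(22,35),'green':(45,80),'blue':(100,125)}
def see(name=None):
    c=cam('wrist'); im=c['pixels']
    if name: cv2.imwrite(f'pics/{name}.png',im)
    hsv=cv2.cvtColor(im,cv2.COLOR_BGR2HSV)
    vv,uu=np.mgrid[:400,:640]; P=deep(c,np.c_[uu.ravel(),vv.ravel()]).reshape(400,640,3); P[c['depth']==0]=np.nan
    for k,(a,b) in HUE.items():
        m=((hsv[...,0]>=a)&(hsv[...,0]<=b)|((k=='red')&(hsv[...,0]>172)))&(hsv[...,1]>130)&(hsv[...,2]>60)
        n,L,st,ce=cv2.connectedComponentsWithStats(m.astype(np.uint8))
        for i in range(1,n):
            if st[i,4]<150: continue
            q=P[L==i]; q=q[~np.isnan(q[:,2])]
            if len(q)<50: continue
            x,y,w,h,_=st[i]; z=np.nanpercentile(q[:,2],90); edge=x==0 or y==0 or x+w==640 or y+h==400
            if 90<z<130:
                t=q[q[:,2]>z-6]; (cx,cy),rad=cv2.minEnclosingCircle(t[:,:2].astype(np.float32))
                print(k,'CAP',ce[i].round(),'top z',z.round(1),'centre',round(cx,1),round(cy,1),'r',round(rad,1),'EDGE' if edge else '')
                # shoulder/body: points within 32mm, z 70-84, for yaw
                d=np.hypot(P[...,0]-cx,P[...,1]-cy); g=P[(d<34)&(P[...,2]>70)&(P[...,2]<90)]
                if len(g)>30:
                    rr=cv2.minAreaRect(g[:,:2].astype(np.float32)); print('    shoulder rect',np.round(rr[0],1),np.round(rr[1],1),round(rr[2],1),len(g))
            elif z<20:
                mm=np.uint8(L==i);ct=max(cv2.findContours(mm,cv2.RETR_EXTERNAL,cv2.CHAIN_APPROX_NONE)[0],key=len)[:,0].astype(float)
                w3=atz(c,ct,3.)[:,:2].astype(np.float32); e=cv2.fitEllipse(w3)
                print(k,'DISC',ce[i].round(),'z',np.median(q[:,2]).round(1),'centre',np.round(e[0],1),'dia',np.round(e[1],1),'EDGE' if edge else '')
    return c,P
def go(x,y,z=None,yaw=None):
    p,R=pose(); t=np.array([x,y,p[2] if z is None else z])-p
    print('go',(R.T@t/10).round(2), 'tool-y yaw',np.degrees(np.arctan2(R[1,1],R[0,1])).round(2))
if __name__=='__main__':
    p,R=pose(); print(p.round(1),np.degrees(np.arctan2(R[1,1],R[0,1])).round(2))
    see(sys.argv[1] if len(sys.argv)>1 else None)
E
python3 b.py w1
```

```text
time_s: 3.65
eef_pos: [571.0, -147.6, 230.5]
orientation: [[0.004, 1.0, -0.001], [1.0, -0.004, -0.001], [-0.001, -0.001, -1.0]]
wrist_force: [-0.2, -0.2, 0.7]
gripper_width: 1.0
gripper_force: 0.0
[ 571.  -147.6  230.5] -0.26
red CAP [470. 182.] top z 111.2 centre 698.3 -141.9 r 14.2 
    shoulder rect [ 698. -142.] [44.4 43.4] 28.3 1299
red DISC [225. 193.] z 2.2 centre [ 450.8 -182.7] dia [57.4 58.1] 
red CAP [356. 247.] top z 111.1 centre 599.8 -203.8 r 14.1 
    shoulder rect [ 600.1 -203.5] [43.1 43.6] 63.4 1030
yellow CAP [378.  78.] top z 111.6 centre 612.9 -56.9 r 14.0 
    shoulder rect [613.3 -57.2] [44.5 44.2] 64.5 1513
green DISC [222.  87.] z 2.2 centre [460.2 -60.7] dia [57.2 57.6] 
blue DISC [246. 292.] z 1.8 centre [ 465.4 -321.2] dia [49.5 58.6]
```

View pics/w1.png

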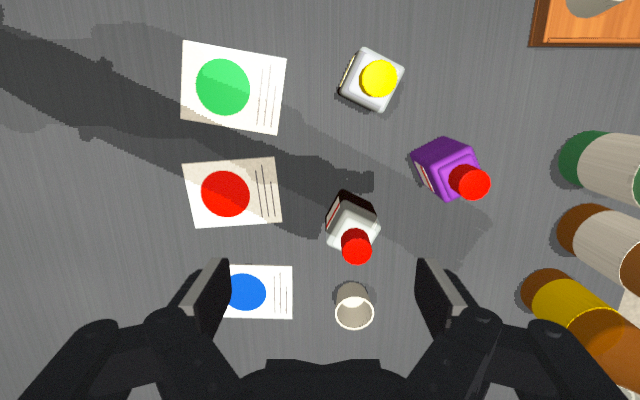

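The wrist view shows the red bottle (356,247), yellow bottle (378,78), purple look-alike (470,182), the discs and a cup. The 44 mm shoulder squares and 14 mm cap radii match the stated sizes. I'll grasp red at (600,-204), yaw -27°.

```bash
python3 -m creep '[{"jaw":0,"tx":-1,"ty":0.5,"tz":0,"roll":5},{"jaw":0,"tx":-2.5,"ty":1,"tz":0,"roll":10},{"jaw":0,"tx":-4,"ty":2,"tz":0,"roll":15},{"jaw":0,"tx":-5,"ty":2.5,"tz":1,"roll":20},{"jaw":0,"tx":-5.6,"ty":2.9,"tz":2,"roll":25},{"jaw":0,"tx":-5.6,"ty":2.9,"tz":4,"roll":26.7},{"jaw":0,"tx":-5.6,"ty":2.9,"tz":6,"roll":26.7},{"jaw":0,"tx":-5.6,"ty":2.9,"tz":7.5,"roll":26.7},{"jaw":0,"tx":-5.6,"ty":2.9,"tz":8,"roll":26.7},{"jaw":0,"tx":-5.6,"ty":2.9,"tz":8,"roll":26.7}]'
python3 - <<'E'
from b import *
see('w2'); go(600,-203.7,44)
E
```

```text
time_s: 4.95
eef_pos: [599.6, -201.9, 151.4]
orientation: [[0.45, 0.893, 0.0], [0.893, -0.45, 0.0], [0.0, -0.0, -1.0]]
wrist_force: [0.1, -0.5, -0.6]
gripper_width: 1.001
gripper_force: 0.0
red CAP [437.  57.] top z 111.4 centre 698.3 -142.4 r 13.9 
    shoulder rect [ 698.7 -142.5] [44.7 44.5] 28.1 2727
red CAP [328. 225.] top z 111.4 centre 600.5 -204.5 r 13.9 
    shoulder rect [ 600.6 -204. ] [42.6 44.1] 62.9 1988
red DISC [181. 230.] z 2.0 centre [ 451.1 -183. ] dia [57.9 58.3] 
yellow CAP [231.   6.] top z 110.6 centre 609.1 -67.4 r 7.7 EDGE
    shoulder rect [608.2 -68.4] [19.3 43.7] 64.4 2142
green DISC [111. 112.] z 2.2 centre [460.5 -60.9] dia [57.6 58. ] 
blue DISC [262. 329.] z 2.0 centre [ 462.7 -320.9] dia [57.1 57.9] 
go [-0.11  0.06 10.79] tool-y yaw -26.75
```

View pics/w2.png

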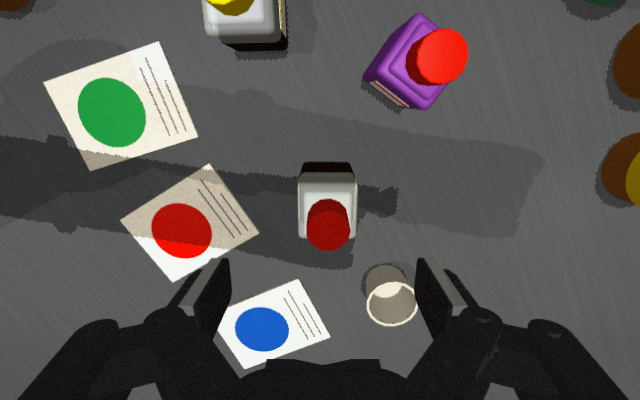

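The bottle (328,225) is square between the fingers and aligned. I'll descend and close.

```bash
python3 -m creep '[{"jaw":0,"tx":-0.1,"ty":0.1,"tz":1,"roll":0},{"jaw":0,"tx":-0.2,"ty":0.1,"tz":2.5,"roll":0},{"jaw":0,"tx":-0.2,"ty":0.1,"tz":4.5,"roll":0},{"jaw":0,"tx":-0.2,"ty":0.1,"tz":6.5,"roll":0},{"jaw":0,"tx":-0.2,"ty":0.1,"tz":8.2,"roll":0},{"jaw":0,"tx":-0.2,"ty":0.1,"tz":9.5,"roll":0},{"jaw":0,"tx":-0.2,"ty":0.1,"tz":10.3,"roll":0},{"jaw":0,"tx":-0.2,"ty":0.1,"tz":10.7,"roll":0},{"jaw":0,"tx":-0.2,"ty":0.1,"tz":10.7,"roll":0},{"jaw":0.3,"tx":-0.2,"ty":0.1,"tz":10.7,"roll":0}]'
python3 -m creep '[{"jaw":0.4,"tx":0,"ty":0,"tz":0,"roll":0},{"jaw":0.6,"tx":0,"ty":0,"tz":0,"roll":0},{"jaw":0.8,"tx":0,"ty":0,"tz":0,"roll":0},{"jaw":0.8,"tx":0,"ty":0,"tz":0,"roll":0},{"jaw":0.8,"tx":0,"ty":0,"tz":0,"roll":0},{"jaw":0.8,"tx":0,"ty":0,"tz":0,"roll":0},{"jaw":0.8,"tx":0,"ty":0,"tz":0,"roll":0},{"jaw":0.8,"tx":0,"ty":0,"tz":0,"roll":0},{"jaw":0.8,"tx":0,"ty":0,"tz":0,"roll":0},{"jaw":0.8,"tx":0,"ty":0,"tz":0,"roll":0}]'
```

```text
time_s: 6.25
eef_pos: [599.9, -205.0, 45.0]
orientation: [[0.451, 0.893, 0.001], [0.893, -0.451, -0.0], [0.0, 0.001, -1.0]]
wrist_force: [0.7, 0.2, -0.9]
gripper_width: 0.815
gripper_force: 0.0
time_s: 7.5
eef_pos: [600.3, -205.2, 45.1]
orientation: [[0.45, 0.893, 0.002], [0.893, -0.45, -0.001], [0.0, 0.002, -1.0]]
wrist_force: [1.7, 0.2, 4.5]
gripper_width: 0.508
gripper_force: 61.3
```

```bash
python3 -m creep '[{"jaw":0.8,"tx":0,"ty":0,"tz":-0.5,"roll":0},{"jaw":0.8,"tx":0,"ty":0,"tz":-2,"roll":0},{"jaw":0.8,"tx":0,"ty":0,"tz":-4,"roll":0},{"jaw":0.8,"tx":-0.5,"ty":-2,"tz":-6,"roll":0},{"jaw":0.8,"tx":-1.5,"ty":-5,"tz":-7,"roll":0},{"jaw":0.8,"tx":-2.6,"ty":-8,"tz":-7,"roll":0},{"jaw":0.8,"tx":-3.7,"ty":-11,"tz":-7,"roll":0},{"jaw":0.8,"tx":-4.4,"ty":-13.3,"tz":-7,"roll":0},{"jaw":0.8,"tx":-4.7,"ty":-14.3,"tz":-7,"roll":0},{"jaw":0.8,"tx":-4.7,"ty":-14.3,"tz":-7,"roll":0}]'
python3 - <<'E'
from b import *
see('w3'); go(451,-183.8,48.5)
E
```

```text
time_s: 8.75
eef_pos: [451.0, -182.4, 115.1]
orientation: [[0.451, 0.893, 0.002], [0.893, -0.451, 0.0], [0.001, 0.001, -1.0]]
wrist_force: [0.2, 0.0, -3.0]
gripper_width: 0.505
gripper_force: 61.9
red DISC [324. 179.] z 2.0 centre [ 456.7 -171. ] dia [29.1 63.6] 
green DISC [260.  44.] z 2.0 centre [460.2 -61. ] dia [58.  58.1] EDGE
go [-0.16 -0.03  6.65] tool-y yaw -26.76
```

View pics/w3.png

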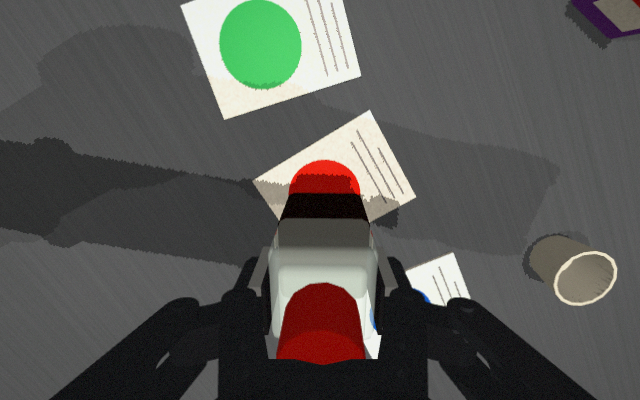

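The bottle hangs upright over the red disc (324,179). I'll lower it.

```bash
python3 -m creep '[{"jaw":0.8,"tx":0,"ty":0,"tz":1,"roll":0},{"jaw":0.8,"tx":-0.1,"ty":0,"tz":2.5,"roll":0},{"jaw":0.8,"tx":-0.1,"ty":0,"tz":4,"roll":0},{"jaw":0.8,"tx":-0.1,"ty":0,"tz":5.2,"roll":0},{"jaw":0.8,"tx":-0.1,"ty":0,"tz":6,"roll":0},{"jaw":0.8,"tx":-0.1,"ty":0,"tz":6.3,"roll":0},{"jaw":0.8,"tx":-0.1,"ty":0,"tz":6.4,"roll":0},{"jaw":0.8,"tx":-0.1,"ty":0,"tz":6.5,"roll":0},{"jaw":0.8,"tx":-0.1,"ty":0,"tz":6.6,"roll":0},{"jaw":0.8,"tx":-0.1,"ty":0,"tz":6.6,"roll":0}]'
```

```text
time_s: 10.05
eef_pos: [450.3, -183.2, 48.4]
orientation: [[0.45, 0.893, 0.0], [0.893, -0.45, 0.0], [0.0, 0.0, -1.0]]
wrist_force: [0.9, 0.7, -3.7]
gripper_width: 0.509
gripper_force: 61.8
```

```bash
python3 -m creep '[{"jaw":0.8,"tx":0,"ty":0,"tz":0.02,"roll":0},{"jaw":0.8,"tx":0,"ty":0,"tz":0.04,"roll":0},{"jaw":0.8,"tx":0,"ty":0,"tz":0.06,"roll":0},{"jaw":0.8,"tx":0,"ty":0,"tz":0.08,"roll":0},{"jaw":0.8,"tx":0,"ty":0,"tz":0.1,"roll":0},{"jaw":0.8,"tx":0,"ty":0,"tz":0.1,"roll":0},{"jaw":0.8,"tx":0,"ty":0,"tz":0.1,"roll":0},{"jaw":0.8,"tx":0,"ty":0,"tz":0.1,"roll":0},{"jaw":0.8,"tx":0,"ty":0,"tz":0.1,"roll":0},{"jaw":0.8,"tx":0,"ty":0,"tz":0.1,"roll":0}]'
```

```text
time_s: 11.3
eef_pos: [450.3, -183.3, 48.0]
orientation: [[0.451, 0.893, 0.0], [0.893, -0.451, 0.001], [0.001, 0.0, -1.0]]
wrist_force: [-0.6, 0.5, 6.0]
gripper_width: 0.507
gripper_force: 63.0
```

Contact registers at +6 N. I'll release, rise and check.

```bash
python3 -m creep '[{"jaw":0.48,"tx":0,"ty":0,"tz":0,"roll":0},{"jaw":0.45,"tx":0,"ty":0,"tz":0,"roll":0},{"jaw":0.4,"tx":0,"ty":0,"tz":0,"roll":0},{"jaw":0.3,"tx":0,"ty":0,"tz":0,"roll":0},{"jaw":0.2,"tx":0,"ty":0,"tz":0,"roll":0},{"jaw":0.2,"tx":0,"ty":0,"tz":-0.5,"roll":0},{"jaw":0.2,"tx":0,"ty":0,"tz":-2,"roll":0},{"jaw":0.2,"tx":0,"ty":0,"tz":-5,"roll":0},{"jaw":0.2,"tx":0,"ty":0,"tz":-9,"roll":0},{"jaw":0.2,"tx":0,"ty":0,"tz":-13,"roll":0}]'
python3 - <<'E'
from b import *
see(); go(613,-57.1,190)
E
```

```text
time_s: 12.55
eef_pos: [450.1, -183.5, 179.5]
orientation: [[0.451, 0.892, 0.001], [0.892, -0.451, -0.0], [0.0, 0.001, -1.0]]
wrist_force: [0.6, 0.6, -0.1]
gripper_width: 0.8
gripper_force: 0.0
red DISC [329. 154.] z 2.1 centre [ 444.1 -188.1] dia [62.6 71.3] 
red CAP [324. 208.] top z 114.5 centre 450.2 -182.6 r 13.8 
    shoulder rect [ 450.1 -182.9] [44.4 43.9] 63.4 1656
green DISC [273.  53.] z 2.0 centre [460.1 -61.1] dia [57.5 57.8] 
blue DISC [380. 275.] z 1.7 centre [ 454.4 -317.1] dia [38.8 61.6] 
go [18.68  8.44 -0.41] tool-y yaw -26.84
```

Red is placed at (450.2,-182.8) against a disc centre of (451,-183). On to yellow.

```bash
python3 -m creep '[{"jaw":0,"tx":1,"ty":0.5,"tz":-1,"roll":0},{"jaw":0,"tx":4,"ty":2,"tz":-1,"roll":0},{"jaw":0,"tx":8,"ty":3.6,"tz":-1,"roll":-1},{"jaw":0,"tx":12,"ty":5.4,"tz":-1,"roll":-1.3},{"jaw":0,"tx":15.5,"ty":7,"tz":-1,"roll":-1.3},{"jaw":0,"tx":18,"ty":8.1,"tz":0,"roll":-1.3},{"jaw":0,"tx":18.7,"ty":8.4,"tz":1,"roll":-1.3},{"jaw":0,"tx":18.7,"ty":8.4,"tz":2,"roll":-1.3},{"jaw":0,"tx":18.7,"ty":8.4,"tz":3,"roll":-1.3},{"jaw":0,"tx":18.7,"ty":8.4,"tz":3,"roll":-1.3}]'
python3 - <<'E'
from b import *
see(); go(613,-57.1,44)
E
```

```text
time_s: 13.85
eef_pos: [608.0, -55.1, 146.5]
orientation: [[0.432, 0.902, -0.002], [0.902, -0.432, 0.0], [-0.001, -0.002, -1.0]]
wrist_force: [0.5, -0.3, 0.5]
gripper_width: 0.999
gripper_force: 0.0
red CAP [502. 278.] top z 111.0 centre 698.9 -141.2 r 14.9 
    shoulder rect [ 698.  -140.9] [44.1 43.4] 27.5 2244
red DISC [253. 334.] z 2.2 centre [ 449.1 -183.3] dia [54.9 58.1] 
yellow CAP [334. 224.] top z 111.4 centre 613.4 -56.9 r 13.9 
    shoulder rect [613.7 -56.4] [42.5 44.2] 65.2 2091
green DISC [191. 247.] z 2.1 centre [460.3 -58.1] dia [50.7 59.5] 
blue CAP [ 16. 160.] top z 109.1 centre 454.5 62.7 r 11.5 EDGE
    shoulder rect [450.7  65.8] [52.2 46.3] 74.6 3229
go [-0.    0.5  10.32] tool-y yaw -25.58
```

```bash
cat >> h.py <<'E'
def pz(n=6):
    "average pose over several camera periods"
    L=[]
    for _ in range(n):
        L.append(pose()[0]); viewer.camera('wrist')
    L=np.array(L); return L.mean(0),L.std(0)
E
sed -i 's/    c=cam(.wrist.); im/    c=cam("wrist"); M=np.array(c["tool_from_camera"]); print("cam pose TCP",(c["tc"]-c["Rc"]@M[:3,:3].T@M[:3,3]).round(1)); im/' b.py
python3 - <<'E'
from b import *
see();m,s=pz(3);print(m.round(1),s.round(2))
E
```

```text
cam pose TCP [608.6 -55.  147.2]
red CAP [500. 278.] top z 110.9 centre 698.3 -141.9 r 14.6 
    shoulder rect [ 698.3 -141.3] [43.8 43.3] 27.5 2208
red DISC [253. 334.] z 2.2 centre [ 449.4 -183. ] dia [54.6 57.4] 
yellow CAP [333. 224.] top z 111.4 centre 613.5 -56.7 r 13.8 
    shoulder rect [613.6 -56.3] [42.4 44. ] 64.7 2076
green DISC [190. 248.] z 2.0 centre [460.2 -58. ] dia [50.9 59.4] 
blue CAP [ 16. 160.] top z 109.1 centre 453.9 63.0 r 11.5 EDGE
    shoulder rect [451.3  65.6] [52.6 46.2] 74.9 3234
[609.3 -54.7 147.9] [0.2  0.12 0.15]
```

```bash
python3 -m creep '[{"jaw":0,"tx":0.05,"ty":0.4,"tz":0.5,"roll":0},{"jaw":0,"tx":0.05,"ty":0.5,"tz":2,"roll":0},{"jaw":0,"tx":0.05,"ty":0.5,"tz":4,"roll":0},{"jaw":0,"tx":0.05,"ty":0.5,"tz":6,"roll":0},{"jaw":0,"tx":0.05,"ty":0.5,"tz":8,"roll":0},{"jaw":0,"tx":0.05,"ty":0.5,"tz":9.2,"roll":0},{"jaw":0,"tx":0.05,"ty":0.5,"tz":10,"roll":0},{"jaw":0,"tx":0.05,"ty":0.5,"tz":10.3,"roll":0},{"jaw":0.1,"tx":0.05,"ty":0.5,"tz":10.3,"roll":0},{"jaw":0.3,"tx":0.05,"ty":0.5,"tz":10.3,"roll":0}]'
python3 -m creep '[{"jaw":0.4,"tx":0,"ty":0,"tz":0,"roll":0},{"jaw":0.6,"tx":0,"ty":0,"tz":0,"roll":0},{"jaw":0.8,"tx":0,"ty":0,"tz":0,"roll":0},{"jaw":0.8,"tx":0,"ty":0,"tz":0,"roll":0},{"jaw":0.8,"tx":0,"ty":0,"tz":0,"roll":0},{"jaw":0.8,"tx":0,"ty":0,"tz":0,"roll":0},{"jaw":0.8,"tx":0,"ty":0,"tz":-0.5,"roll":0},{"jaw":0.8,"tx":0,"ty":0,"tz":-2,"roll":0},{"jaw":0.8,"tx":0,"ty":0,"tz":-4,"roll":0},{"jaw":0.8,"tx":0,"ty":0,"tz":-7,"roll":0}]'
python3 -m creep '[{"jaw":0.8,"tx":0,"ty":0,"tz":-3,"roll":0},{"jaw":0.8,"tx":0,"ty":0,"tz":-6,"roll":0},{"jaw":0.8,"tx":0,"ty":0,"tz":-8,"roll":0},{"jaw":0.8,"tx":0,"ty":0,"tz":-10,"roll":0},{"jaw":0.8,"tx":0,"ty":0,"tz":-11,"roll":0},{"jaw":0.8,"tx":0,"ty":0,"tz":-12,"roll":0},{"jaw":0.8,"tx":0,"ty":0,"tz":-12,"roll":0},{"jaw":0.8,"tx":0,"ty":0,"tz":-12,"roll":0},{"jaw":0.8,"tx":0,"ty":0,"tz":-12,"roll":0},{"jaw":0.8,"tx":0,"ty":0,"tz":-12,"roll":0}]'
```

```text
time_s: 15.35
eef_pos: [614.7, -56.0, 45.0]
orientation: [[0.43, 0.903, 0.001], [0.903, -0.43, -0.0], [0.001, 0.001, -1.0]]
wrist_force: [0.1, -0.7, 0.1]
gripper_width: 0.715
gripper_force: 0.0
time_s: 16.6
eef_pos: [613.4, -55.6, 115.1]
orientation: [[0.43, 0.903, -0.002], [0.903, -0.43, 0.0], [-0.001, -0.002, -1.0]]
wrist_force: [0.9, 0.2, -3.1]
gripper_width: 0.506
gripper_force: 61.3
time_s: 17.85
eef_pos: [613.9, -55.8, 233.8]
orientation: [[0.43, 0.903, -0.001], [0.903, -0.43, 0.0], [-0.0, -0.001, -1.0]]
wrist_force: [0.9, -0.1, -2.2]
gripper_width: 0.509
gripper_force: 61.3
```

```bash
python3 -m creep '[{"jaw":0.8,"tx":1,"ty":-1,"tz":0,"roll":0},{"jaw":0.8,"tx":2.5,"ty":-3.5,"tz":0,"roll":0},{"jaw":0.8,"tx":4.5,"ty":-6.5,"tz":0,"roll":0},{"jaw":0.8,"tx":7,"ty":-10,"tz":0,"roll":0},{"jaw":0.8,"tx":10,"ty":-14,"tz":0,"roll":0},{"jaw":0.8,"tx":13,"ty":-18,"tz":0,"roll":0},{"jaw":0.8,"tx":15.5,"ty":-21.5,"tz":0,"roll":0},{"jaw":0.8,"tx":17,"ty":-23.5,"tz":0,"roll":0},{"jaw":0.8,"tx":17.8,"ty":-24.4,"tz":0,"roll":0},{"jaw":0.8,"tx":17.8,"ty":-24.4,"tz":0,"roll":0}]'
python3 - <<'E'
from b import *
see('w4');m,s=pz(3);print(m.round(1),np.round(sensors.observe()['qpos']))
E
```

```text
time_s: 19.1
eef_pos: [470.1, 210.5, 234.3]
orientation: [[0.429, 0.904, 0.0], [0.904, -0.429, 0.0], [0.0, 0.0, -1.0]]
wrist_force: [0.5, -1.5, -2.9]
gripper_width: 0.508
gripper_force: 61.7
cam pose TCP [470.1 210.5 234.3]
red CAP [478. 127.] top z 111.2 centre 609.7 201.9 r 13.9 
    shoulder rect [606.8 203.3] [50.6 43.5] 52.3 1417
red CAP [631. 370.] top z 106.9 centre 689.5 -136.7 r 9.7 EDGE
    shoulder rect [ 696.6 -139.4] [43.7 44.2] 28.6 997
yellow DISC [269.  85.] z 2.1 centre [453.1 316.1] dia [57.8 58.1] 
[471.1 208.4 234.5] [-65.  18.  51.  93. -14.  76. -38.]
```

View pics/w4.png

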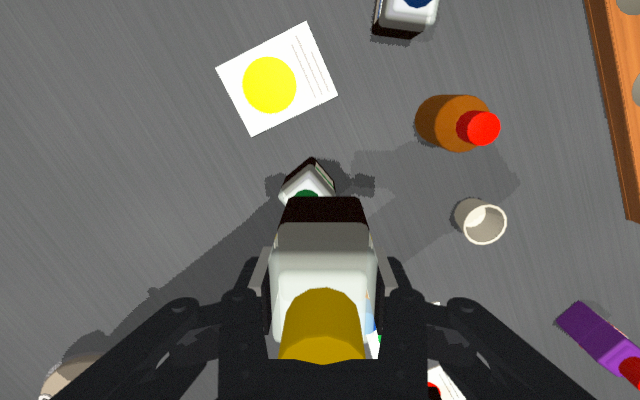

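The yellow disc (269,85) shows at about (453.5,315). I'll move closer and re-measure, averaging out the pose noise.

```bash
python3 -m creep '[{"jaw":0.8,"tx":0.5,"ty":-1,"tz":0,"roll":0},{"jaw":0.8,"tx":1.5,"ty":-2.5,"tz":0,"roll":0},{"jaw":0.8,"tx":2.5,"ty":-4,"tz":0,"roll":0},{"jaw":0.8,"tx":3.5,"ty":-5.5,"tz":0,"roll":0},{"jaw":0.8,"tx":3.8,"ty":-6.1,"tz":0,"roll":0},{"jaw":0.8,"tx":3.8,"ty":-6.1,"tz":0,"roll":0},{"jaw":0.8,"tx":3.8,"ty":-6.1,"tz":0,"roll":0},{"jaw":0.8,"tx":3.8,"ty":-6.1,"tz":0,"roll":0},{"jaw":0.8,"tx":3.8,"ty":-6.1,"tz":0,"roll":0},{"jaw":0.8,"tx":3.8,"ty":-6.1,"tz":0,"roll":0}]'
python3 - <<'E'
from b import *
for i in range(4): see()
m,s=pz(4);print(m.round(1),np.round(sensors.observe()['qpos']))
E
```

```text
time_s: 20.55
eef_pos: [431.9, 270.2, 234.3]
orientation: [[0.431, 0.903, 0.0], [0.903, -0.431, 0.0], [0.0, 0.0, -1.0]]
wrist_force: [-0.4, -0.2, -2.6]
gripper_width: 0.506
gripper_force: 61.7
cam pose TCP [431.9 270.2 234.3]
red CAP [539. 170.] top z 111.0 centre 609.3 201.6 r 14.3 
    shoulder rect [606.9 204.7] [51.8 45.4] 43.7 1434
yellow DISC [323. 119.] z 2.1 centre [452.9 316.2] dia [57.2 57.9] 
green CAP [377. 238.] top z 111.2 centre 457.5 235.6 r 42.8 
    shoulder rect [458.5 213.4] [12.8 24.7] 17.0 309
blue CAP [496.  37.] top z 111.2 centre 604.1 322.4 r 14.0 
    shoulder rect [603.6 322.4] [44.2 44.1] 59.1 1719
cam pose TCP [431.8 270.2 234.3]
red CAP [539. 170.] top z 111.1 centre 609.3 202.0 r 14.3 
    shoulder rect [606.5 204.6] [50.5 45.3] 47.1 1428
yellow DISC [323. 120.] z 2.1 centre [452.9 316.2] dia [57.2 58.1] 
green CAP [377. 238.] top z 111.3 centre 457.5 235.9 r 42.7 
    shoulder rect [458.3 213.2] [13.1 24. ] 17.0 307
blue CAP [496.  37.] top z 111.3 centre 604.4 322.4 r 14.2 
    shoulder rect [603.5 322.7] [44.3 43.8] 58.9 1729
cam pose TCP [431.8 270
[... 217 characters left out ...]
z 111.1 centre 457.5 235.9 r 42.9 
    shoulder rect [458.3 213.3] [13.1 23.9] 16.2 305
blue CAP [496.  37.] top z 111.2 centre 604.1 322.4 r 14.3 
    shoulder rect [603.6 322.6] [44.1 43.7] 57.9 1723
cam pose TCP [431.8 270.3 234.3]
red CAP [539. 170.] top z 111.1 centre 609.6 201.9 r 14.3 
    shoulder rect [607.4 204.6] [51.4 44.9] 44.8 1423
yellow DISC [323. 120.] z 2.1 centre [452.9 316.2] dia [57.2 58.1] 
green CAP [377. 238.] top z 111.1 centre 457.4 234.9 r 41.7 
    shoulder rect [458.5 212.9] [13.2 24.8] 16.2 309
blue CAP [496.  37.] top z 111.3 centre 604.6 322.1 r 14.4 
    shoulder rect [603.6 322.5] [43.8 44. ] 57.7 1719
[431.7 270.4 234.3] [-73.  17.  50.  94. -13.  76. -47.]
```

```bash
python3 -m creep '[{"jaw":0.8,"tx":1,"ty":0,"tz":0,"roll":0},{"jaw":0.8,"tx":2.5,"ty":0,"tz":0,"roll":0},{"jaw":0.8,"tx":4,"ty":-0.1,"tz":0,"roll":0},{"jaw":0.8,"tx":5,"ty":-0.1,"tz":1,"roll":0},{"jaw":0.8,"tx":5.1,"ty":-0.1,"tz":3,"roll":0},{"jaw":0.8,"tx":5.1,"ty":-0.1,"tz":6,"roll":0},{"jaw":0.8,"tx":5.1,"ty":-0.1,"tz":9,"roll":0},{"jaw":0.8,"tx":5.1,"ty":-0.1,"tz":12,"roll":0},{"jaw":0.8,"tx":5.1,"ty":-0.1,"tz":14,"roll":0},{"jaw":0.8,"tx":5.1,"ty":-0.1,"tz":15,"roll":0}]'
python3 -m creep '[{"jaw":0.8,"tx":0,"ty":0,"tz":0.7,"roll":0},{"jaw":0.8,"tx":0,"ty":0,"tz":1.5,"roll":0},{"jaw":0.8,"tx":0,"ty":0,"tz":2.3,"roll":0},{"jaw":0.8,"tx":0,"ty":0,"tz":2.8,"roll":0},{"jaw":0.8,"tx":0,"ty":0,"tz":3.1,"roll":0},{"jaw":0.8,"tx":0,"ty":0,"tz":3.3,"roll":0},{"jaw":0.8,"tx":0,"ty":0,"tz":3.4,"roll":0},{"jaw":0.8,"tx":0,"ty":0,"tz":3.5,"roll":0},{"jaw":0.8,"tx":0,"ty":0,"tz":3.5,"roll":0},{"jaw":0.8,"tx":0,"ty":0,"tz":3.5,"roll":0}]'
```

```text
time_s: 22.2
eef_pos: [451.8, 316.5, 82.3]
orientation: [[0.43, 0.903, -0.002], [0.903, -0.43, -0.002], [-0.003, -0.001, -1.0]]
wrist_force: [-0.1, 0.4, -2.8]
gripper_width: 0.512
gripper_force: 61.7
time_s: 23.45
eef_pos: [452.8, 316.9, 49.4]
orientation: [[0.43, 0.903, 0.0], [0.903, -0.43, 0.0], [0.0, 0.0, -1.0]]
wrist_force: [-0.3, 1.7, -1.9]
gripper_width: 0.507
gripper_force: 61.7
```

```bash
python3 -m creep '[{"jaw":0.8,"tx":0,"ty":0,"tz":0.02,"roll":0},{"jaw":0.8,"tx":0,"ty":0,"tz":0.04,"roll":0},{"jaw":0.8,"tx":0,"ty":0,"tz":0.06,"roll":0},{"jaw":0.8,"tx":0,"ty":0,"tz":0.08,"roll":0},{"jaw":0.8,"tx":0,"ty":0,"tz":0.1,"roll":0},{"jaw":0.8,"tx":0,"ty":0,"tz":0.12,"roll":0},{"jaw":0.8,"tx":0,"ty":0,"tz":0.14,"roll":0},{"jaw":0.8,"tx":0,"ty":0,"tz":0.15,"roll":0},{"jaw":0.8,"tx":0,"ty":0,"tz":0.15,"roll":0},{"jaw":0.8,"tx":0,"ty":0,"tz":0.15,"roll":0}]'
```

```text
time_s: 24.7
eef_pos: [452.8, 316.8, 48.0]
orientation: [[0.43, 0.903, 0.0], [0.903, -0.43, 0.0], [0.0, -0.0, -1.0]]
wrist_force: [-0.8, -0.3, -0.6]
gripper_width: 0.509
gripper_force: 61.9
```

Contact is just beginning. I'll go 0.4 mm lower, then release and rise.

```bash
python3 -m creep '[{"jaw":0.8,"tx":0,"ty":0,"tz":0.02,"roll":0},{"jaw":0.8,"tx":0,"ty":0,"tz":0.04,"roll":0},{"jaw":0.48,"tx":0,"ty":0,"tz":0.04,"roll":0},{"jaw":0.45,"tx":0,"ty":0,"tz":0.04,"roll":0},{"jaw":0.35,"tx":0,"ty":0,"tz":0.04,"roll":0},{"jaw":0.2,"tx":0,"ty":0,"tz":0.04,"roll":0},{"jaw":0.2,"tx":0,"ty":0,"tz":-0.5,"roll":0},{"jaw":0.2,"tx":0,"ty":0,"tz":-3,"roll":0},{"jaw":0.2,"tx":0,"ty":0,"tz":-7,"roll":0},{"jaw":0.2,"tx":0,"ty":0,"tz":-12,"roll":0}]'
python3 -m creep '[{"jaw":0.2,"tx":0,"ty":0,"tz":-2,"roll":0},{"jaw":0.1,"tx":0,"ty":0,"tz":-4,"roll":0},{"jaw":0,"tx":-1,"ty":0.5,"tz":-5,"roll":0},{"jaw":0,"tx":-3,"ty":1,"tz":-5,"roll":0},{"jaw":0,"tx":-5,"ty":2,"tz":-5,"roll":0},{"jaw":0,"tx":-7,"ty":3,"tz":-5,"roll":0},{"jaw":0,"tx":-8,"ty":4,"tz":-5,"roll":0},{"jaw":0,"tx":-8,"ty":4,"tz":-5,"roll":0},{"jaw":0,"tx":-8,"ty":4,"tz":-5,"roll":0},{"jaw":0,"tx":-8,"ty":4,"tz":-5,"roll":0}]'
python3 - <<'E'
from b import *
see('w5');m,s=pz(3);print(m.round(1),np.round(sensors.observe()['qpos']))
E
```

```text
time_s: 25.95
eef_pos: [452.1, 316.5, 168.6]
orientation: [[0.43, 0.903, -0.001], [0.903, -0.43, -0.001], [-0.002, -0.001, -1.0]]
wrist_force: [0.7, 0.8, 1.1]
gripper_width: 0.801
gripper_force: 0.0
time_s: 27.2
eef_pos: [454.2, 228.5, 217.6]
orientation: [[0.428, 0.904, -0.0], [0.904, -0.428, -0.0], [-0.0, -0.0, -1.0]]
wrist_force: [-0.5, 0.2, 0.5]
gripper_width: 0.999
gripper_force: 0.0
cam pose TCP [454.2 228.5 217.6]
red CAP [513. 141.] top z 111.1 centre 609.5 201.6 r 14.4 
    shoulder rect [606.8 204.3] [51.1 43.5] 48.6 1557
yellow DISC [310.  94.] z 2.2 centre [473.7 306.8] dia [12.3 44.4] 
yellow CAP [271.  95.] top z 114.7 centre 451.7 315.7 r 13.7 
    shoulder rect [451.3 315.7] [43.6 44.2] 64.5 1626
green CAP [330. 224.] top z 111.4 centre 446.0 200.0 r 13.7 
    shoulder rect [445.8 200. ] [44.  43.6] 13.8 1166
green DISC [414. 348.] z 1.7 centre [457.6 -55.9] dia [39.8 61. ] 
blue CAP [455.   6.] top z 111.0 centre 600.3 315.0 r 10.6 EDGE
    shoulder rect [597.5 311.5] [20.5 44. ] 55.2 1327
blue CAP [386. 335.] top z 111.0 centre 447.0 68.1 r 13.9 
    shoulder rect [447.5  70.5] [44.6 50.5] 79.7 1062
[454.3 228.2 217.6] [-68.  17.  50.  96. -14.  73. -40.]
```

View pics/w5.png

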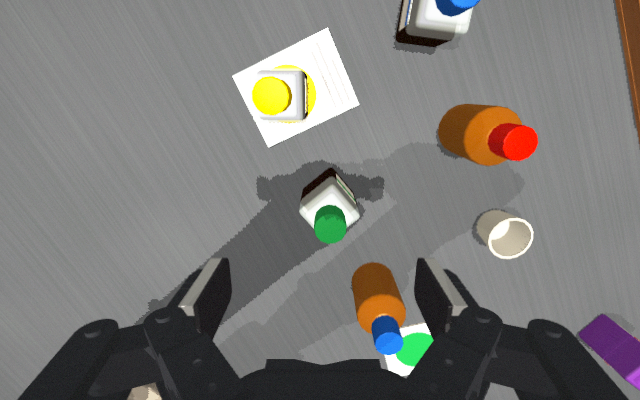

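Yellow stands on its disc at (451.7,315.8), measured disc centre (452.9,316.2). Green is at (446,200), yaw 13.8°.

```bash
python3 -m creep '[{"jaw":0,"tx":-0.5,"ty":0,"tz":0,"roll":-6},{"jaw":0,"tx":-1,"ty":0.2,"tz":0,"roll":-12},{"jaw":0,"tx":-2,"ty":0.4,"tz":0,"roll":-20},{"jaw":0,"tx":-2.5,"ty":0.5,"tz":0,"roll":-28},{"jaw":0,"tx":-2.9,"ty":0.5,"tz":1,"roll":-35},{"jaw":0,"tx":-2.9,"ty":0.5,"tz":3,"roll":-39},{"jaw":0,"tx":-2.9,"ty":0.5,"tz":5,"roll":-39.2},{"jaw":0,"tx":-2.9,"ty":0.5,"tz":6.5,"roll":-39.2},{"jaw":0,"tx":-2.9,"ty":0.5,"tz":7,"roll":-39.2},{"jaw":0,"tx":-2.9,"ty":0.5,"tz":7,"roll":-39.2}]'
python3 - <<'E'
from b import *
see();m,s=pz(3);print(m.round(1),np.round(sensors.observe()['qpos']))
E
```

```text
time_s: 28.65
eef_pos: [446.6, 199.1, 147.8]
orientation: [[-0.237, 0.971, 0.0], [0.971, 0.237, -0.0], [-0.0, 0.0, -1.0]]
wrist_force: [-0.2, 0.1, 0.2]
gripper_width: 1.0
gripper_force: 0.0
cam pose TCP [446.6 199.1 147.8]
red CAP [559. 274.] top z 110.9 centre 609.1 201.6 r 14.7 
    shoulder rect [606.1 203.6] [50.5 45.5] 67.9 2287
yellow CAP [388.  28.] top z 114.5 centre 451.4 315.6 r 13.9 EDGE
    shoulder rect [451.6 315.7] [44.4 44.2] 64.5 2744
yellow DISC [346.  78.] z 2.1 centre [442.9 293. ] dia [ 7.8 38.7] 
green CAP [324. 224.] top z 111.3 centre 446.0 199.9 r 13.9 
    shoulder rect [445.9 200.4] [44.  42.8] 14.1 2045
blue CAP [624.  92.] top z 106.5 centre 598.6 319.2 r 12.1 EDGE
    shoulder rect [603.8 322.2] [45.1 44. ] 57.8 3677
[447.1 199.3 148.4] [-61.  17.  43. 104. -13.  63.   1.]
```

```bash
python3 -m creep '[{"jaw":0,"tx":0.1,"ty":-0.05,"tz":0.5,"roll":0},{"jaw":0,"tx":0.1,"ty":-0.05,"tz":2,"roll":0},{"jaw":0,"tx":0.1,"ty":-0.05,"tz":4,"roll":0},{"jaw":0,"tx":0.1,"ty":-0.05,"tz":6,"roll":0},{"jaw":0,"tx":0.1,"ty":-0.05,"tz":8,"roll":0},{"jaw":0,"tx":0.1,"ty":-0.05,"tz":9.2,"roll":0},{"jaw":0,"tx":0.1,"ty":-0.05,"tz":10,"roll":0},{"jaw":0,"tx":0.1,"ty":-0.05,"tz":10.3,"roll":0},{"jaw":0.1,"tx":0.1,"ty":-0.05,"tz":10.3,"roll":0},{"jaw":0.3,"tx":0.1,"ty":-0.05,"tz":10.3,"roll":0}]'
python3 -m creep '[{"jaw":0.4,"tx":0,"ty":0,"tz":0,"roll":0},{"jaw":0.6,"tx":0,"ty":0,"tz":0,"roll":0},{"jaw":0.8,"tx":0,"ty":0,"tz":0,"roll":0},{"jaw":0.8,"tx":0,"ty":0,"tz":0,"roll":0},{"jaw":0.8,"tx":0,"ty":0,"tz":0,"roll":0},{"jaw":0.8,"tx":0,"ty":0,"tz":0,"roll":0},{"jaw":0.8,"tx":0,"ty":0,"tz":-0.5,"roll":0},{"jaw":0.8,"tx":0,"ty":0,"tz":-2,"roll":0},{"jaw":0.8,"tx":0,"ty":0,"tz":-4,"roll":0},{"jaw":0.8,"tx":0,"ty":0,"tz":-7,"roll":0}]'
python3 -m creep '[{"jaw":0.8,"tx":0,"ty":0,"tz":-3,"roll":0},{"jaw":0.8,"tx":0,"ty":0,"tz":-6,"roll":0},{"jaw":0.8,"tx":0,"ty":0,"tz":-8,"roll":0},{"jaw":0.8,"tx":0,"ty":0,"tz":-10,"roll":0},{"jaw":0.8,"tx":0,"ty":0,"tz":-11,"roll":0},{"jaw":0.8,"tx":0,"ty":0,"tz":-12,"roll":0},{"jaw":0.8,"tx":0,"ty":0,"tz":-12,"roll":0},{"jaw":0.8,"tx":0,"ty":0,"tz":-12,"roll":0},{"jaw":0.8,"tx":0,"ty":0,"tz":-12,"roll":0},{"jaw":0.8,"tx":0,"ty":0,"tz":-12,"roll":0}]'
python3 - <<'E'
from h import *
print(pz(4)[0].round(1))
E
```

```text
time_s: 30.1
eef_pos: [446.3, 200.2, 45.4]
orientation: [[-0.237, 0.971, 0.001], [0.971, 0.237, 0.001], [0.0, 0.001, -1.0]]
wrist_force: [0.2, -0.3, -1.1]
gripper_width: 0.716
gripper_force: 0.0
time_s: 31.35
eef_pos: [444.6, 199.4, 115.1]
orientation: [[-0.237, 0.972, -0.002], [0.972, 0.237, -0.001], [-0.001, -0.003, -1.0]]
wrist_force: [-0.7, 1.2, -1.7]
gripper_width: 0.506
gripper_force: 61.1
time_s: 32.6
eef_pos: [445.6, 199.8, 234.4]
orientation: [[-0.237, 0.971, -0.001], [0.971, 0.237, -0.001], [-0.0, -0.001, -1.0]]
wrist_force: [-0.3, -0.2, -2.5]
gripper_width: 0.51
gripper_force: 61.1
[445.6 199.9 234.5]
```

```bash
python3 -m creep '[{"jaw":0.8,"tx":-1,"ty":-0.2,"tz":0,"roll":0},{"jaw":0.8,"tx":-3.5,"ty":-0.7,"tz":0,"roll":0},{"jaw":0.8,"tx":-7,"ty":-1.3,"tz":0,"roll":0},{"jaw":0.8,"tx":-11,"ty":-2,"tz":0,"roll":0},{"jaw":0.8,"tx":-15,"ty":-2.8,"tz":0,"roll":0},{"jaw":0.8,"tx":-19,"ty":-3.5,"tz":0,"roll":0},{"jaw":0.8,"tx":-22.5,"ty":-4.2,"tz":0,"roll":0},{"jaw":0.8,"tx":-25,"ty":-4.6,"tz":0,"roll":0},{"jaw":0.8,"tx":-25.7,"ty":-4.8,"tz":0,"roll":0},{"jaw":0.8,"tx":-25.7,"ty":-4.8,"tz":0,"roll":0}]'
python3 -m creep '[{"jaw":0.8,"tx":0,"ty":0,"tz":1,"roll":0},{"jaw":0.8,"tx":0,"ty":0,"tz":3,"roll":0},{"jaw":0.8,"tx":0,"ty":0,"tz":5,"roll":0},{"jaw":0.8,"tx":0,"ty":0,"tz":7,"roll":0},{"jaw":0.8,"tx":0,"ty":0,"tz":9,"roll":0},{"jaw":0.8,"tx":0,"ty":0,"tz":11,"roll":0},{"jaw":0.8,"tx":0,"ty":0,"tz":13,"roll":0},{"jaw":0.8,"tx":0,"ty":0,"tz":14,"roll":0},{"jaw":0.8,"tx":0,"ty":0,"tz":14.5,"roll":0},{"jaw":0.8,"tx":0,"ty":0,"tz":14.5,"roll":0}]'
python3 - <<'E'
from b import *
see('w6');print(pz(4)[0].round(1))
E
```

```text
time_s: 34.05
eef_pos: [459.9, -61.1, 234.8]
orientation: [[-0.236, 0.972, -0.0], [0.972, 0.236, 0.001], [0.001, 0.0, -1.0]]
wrist_force: [-0.3, 0.8, -1.7]
gripper_width: 0.509
gripper_force: 61.1
time_s: 35.3
eef_pos: [460.2, -60.8, 89.8]
orientation: [[-0.238, 0.971, 0.0], [0.971, 0.238, 0.0], [0.0, 0.0, -1.0]]
wrist_force: [1.1, -0.1, -2.1]
gripper_width: 0.508
gripper_force: 61.1
cam pose TCP [460.2 -60.8  89.8]
green DISC [324. 184.] z 2.0 centre [457.1 -47.6] dia [30.5 59.4] 
[460.7 -61.1  90.3]
```

View pics/w6.png

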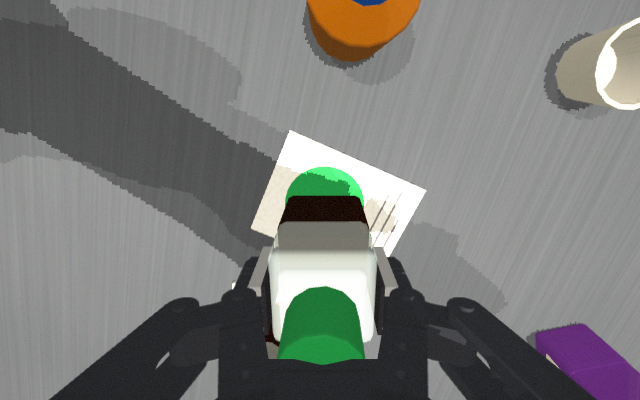

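The bottle is centred over the green disc (324,184). I'll lower it.

```bash
python3 -m creep '[{"jaw":0.8,"tx":0,"ty":0,"tz":0.8,"roll":0},{"jaw":0.8,"tx":0,"ty":0,"tz":1.8,"roll":0},{"jaw":0.8,"tx":0,"ty":0,"tz":2.8,"roll":0},{"jaw":0.8,"tx":0,"ty":0,"tz":3.5,"roll":0},{"jaw":0.8,"tx":0,"ty":0,"tz":3.9,"roll":0},{"jaw":0.8,"tx":0,"ty":0,"tz":4.05,"roll":0},{"jaw":0.8,"tx":0,"ty":0,"tz":4.1,"roll":0},{"jaw":0.8,"tx":0,"ty":0,"tz":4.14,"roll":0},{"jaw":0.8,"tx":0,"ty":0,"tz":4.18,"roll":0},{"jaw":0.8,"tx":0,"ty":0,"tz":4.2,"roll":0}]'
```

```text
time_s: 36.8
eef_pos: [460.4, -61.2, 48.4]
orientation: [[-0.237, 0.971, 0.001], [0.971, 0.237, 0.0], [0.0, 0.001, -1.0]]
wrist_force: [-1.8, 0.9, 5.1]
gripper_width: 0.506
gripper_force: 62.1
```

Contact. I'll release, rise and check.

```bash
python3 -m creep '[{"jaw":0.48,"tx":0,"ty":0,"tz":0,"roll":0},{"jaw":0.45,"tx":0,"ty":0,"tz":0,"roll":0},{"jaw":0.4,"tx":0,"ty":0,"tz":0,"roll":0},{"jaw":0.3,"tx":0,"ty":0,"tz":0,"roll":0},{"jaw":0.2,"tx":0,"ty":0,"tz":0,"roll":0},{"jaw":0.2,"tx":0,"ty":0,"tz":-0.5,"roll":0},{"jaw":0.2,"tx":0,"ty":0,"tz":-2,"roll":0},{"jaw":0.2,"tx":0,"ty":0,"tz":-5,"roll":0},{"jaw":0.2,"tx":0,"ty":0,"tz":-9,"roll":0},{"jaw":0.2,"tx":0,"ty":0,"tz":-14,"roll":0}]'
python3 - <<'E'
from b import *
see();m=pz(4)[0];print(m.round(1))
R=pose()[1];print(R.T@(np.array([604,322.4,200])-m)/10)
E
```

```text
time_s: 38.05
eef_pos: [459.5, -61.2, 189.5]
orientation: [[-0.236, 0.972, -0.001], [0.972, 0.236, 0.0], [0.0, -0.001, -1.0]]
wrist_force: [1.3, 0.8, -0.4]
gripper_width: 0.802
gripper_force: 0.0
cam pose TCP [459.5 -61.2 189.5]
red DISC [292. 258.] z 1.8 centre [ 451.4 -185.4] dia [56.1 60.8] 
red CAP [281. 330.] top z 114.0 centre 450.2 -181.8 r 14.1 
    shoulder rect [ 450.  -180.8] [43.5 43.3] 63.2 1397
red CAP [565. 341.] top z 110.6 centre 614.7 -90.0 r 112.0 
green DISC [324. 155.] z 2.1 centre [460.5 -63.3] dia [58.6 58.8] 
green CAP [325. 206.] top z 114.4 centre 460.0 -61.3 r 13.7 
    shoulder rect [459.8 -61. ] [44.1 43. ] 14.4 1548
blue CAP [352.  19.] top z 111.6 centre 446.4 66.4 r 13.7 EDGE
    shoulder rect [447.8  62.2] [51.3 42.6] 13.7 2076
blue DISC [275. 357.] z 1.8 centre [ 457.6 -314.9] dia [34.2 54.2] 
[463.  -62.1 192.6]
[34.01151399 22.81686274 -0.70447832]
```

Green is placed at (460,-61.3). On to blue.

```bash
python3 -m creep '[{"jaw":0,"tx":1,"ty":0.5,"tz":-1,"roll":3},{"jaw":0,"tx":4,"ty":2.5,"tz":-1,"roll":8},{"jaw":0,"tx":8,"ty":5,"tz":-1,"roll":13},{"jaw":0,"tx":12,"ty":8,"tz":-1,"roll":18},{"jaw":0,"tx":16.5,"ty":11,"tz":-1,"roll":23},{"jaw":0,"tx":21,"ty":14,"tz":-1,"roll":28},{"jaw":0,"tx":25.5,"ty":17,"tz":-1,"roll":33},{"jaw":0,"tx":29.5,"ty":20,"tz":-1,"roll":38},{"jaw":0,"tx":32.5,"ty":22,"tz":0,"roll":43},{"jaw":0,"tx":33.9,"ty":23,"tz":2,"roll":45.3}]'
python3 -m creep '[{"jaw":0,"tx":0,"ty":0,"tz":0.5,"roll":0},{"jaw":0,"tx":0,"ty":0,"tz":1,"roll":0},{"jaw":0,"tx":0,"ty":0,"tz":1.5,"roll":0},{"jaw":0,"tx":0,"ty":0,"tz":2,"roll":0},{"jaw":0,"tx":0,"ty":0,"tz":2,"roll":0},{"jaw":0,"tx":0,"ty":0,"tz":2,"roll":0},{"jaw":0,"tx":0,"ty":0,"tz":2,"roll":0},{"jaw":0,"tx":0,"ty":0,"tz":2,"roll":0},{"jaw":0,"tx":0,"ty":0,"tz":2,"roll":0},{"jaw":0,"tx":0,"ty":0,"tz":2,"roll":0}]'
python3 - <<'E'
from b import *
see();m=pz(4)[0];print(m.round(1),np.round(sensors.observe()['qpos']))
E
```

```text
time_s: 39.55
eef_pos: [602.7, 325.6, 165.3]
orientation: [[0.522, 0.853, -0.002], [0.853, -0.522, -0.0], [-0.001, -0.001, -1.0]]
wrist_force: [0.0, -1.3, -0.7]
gripper_width: 1.004
gripper_force: 0.0
time_s: 40.8
eef_pos: [603.2, 322.8, 147.8]
orientation: [[0.524, 0.852, 0.0], [0.852, -0.524, 0.0], [0.0, 0.0, -1.0]]
wrist_force: [-0.1, 0.1, 1.6]
gripper_width: 0.998
gripper_force: 0.0
cam pose TCP [603.2 322.8 147.8]
red CAP [413. 342.] top z 110.9 centre 613.4 261.4 r 66.7 
yellow DISC [204. 246.] z 2.2 centre [454.  314.7] dia [53.7 57.2] 
yellow CAP [144. 316.] top z 106.3 centre 504.9 345.3 r 60.3 
blue CAP [327. 223.] top z 111.4 centre 605.0 322.2 r 13.8 
    shoulder rect [605.2 322.8] [42.4 44.1] 57.9 2056
[603.1 322.8 147.8] [-57.  44.  51.  71. -34.  80. -39.]
```

```bash
python3 -m creep '[{"jaw":0,"tx":0.1,"ty":0.2,"tz":0.5,"roll":0.4},{"jaw":0,"tx":0.1,"ty":0.2,"tz":2,"roll":0.4},{"jaw":0,"tx":0.1,"ty":0.2,"tz":4,"roll":0.4},{"jaw":0,"tx":0.1,"ty":0.2,"tz":6,"roll":0.4},{"jaw":0,"tx":0.1,"ty":0.2,"tz":8,"roll":0.4},{"jaw":0,"tx":0.1,"ty":0.2,"tz":9.2,"roll":0.4},{"jaw":0,"tx":0.1,"ty":0.2,"tz":10,"roll":0.4},{"jaw":0,"tx":0.1,"ty":0.2,"tz":10.3,"roll":0.4},{"jaw":0.1,"tx":0.1,"ty":0.2,"tz":10.3,"roll":0.4},{"jaw":0.3,"tx":0.1,"ty":0.2,"tz":10.3,"roll":0.4}]'
python3 -m creep '[{"jaw":0.4,"tx":0,"ty":0,"tz":0,"roll":0},{"jaw":0.6,"tx":0,"ty":0,"tz":0,"roll":0},{"jaw":0.8,"tx":0,"ty":0,"tz":0,"roll":0},{"jaw":0.8,"tx":0,"ty":0,"tz":0,"roll":0},{"jaw":0.8,"tx":0,"ty":0,"tz":0,"roll":0},{"jaw":0.8,"tx":0,"ty":0,"tz":0,"roll":0},{"jaw":0.8,"tx":0,"ty":0,"tz":-0.5,"roll":0},{"jaw":0.8,"tx":0,"ty":0,"tz":-2,"roll":0},{"jaw":0.8,"tx":0,"ty":0,"tz":-4,"roll":0},{"jaw":0.8,"tx":0,"ty":0,"tz":-7,"roll":0}]'
python3 -m creep '[{"jaw":0.8,"tx":0,"ty":0,"tz":-3,"roll":0},{"jaw":0.8,"tx":0,"ty":0,"tz":-6,"roll":0},{"jaw":0.8,"tx":0,"ty":0,"tz":-8,"roll":0},{"jaw":0.8,"tx":0,"ty":0,"tz":-10,"roll":0},{"jaw":0.8,"tx":0,"ty":0,"tz":-11,"roll":0},{"jaw":0.8,"tx":0,"ty":0,"tz":-12,"roll":0},{"jaw":0.8,"tx":0,"ty":0,"tz":-12,"roll":0},{"jaw":0.8,"tx":0,"ty":0,"tz":-12,"roll":0},{"jaw":0.8,"tx":0,"ty":0,"tz":-12,"roll":0},{"jaw":0.8,"tx":0,"ty":0,"tz":-12,"roll":0}]'
python3 - <<'E'
from h import *
m=pz(4)[0];print(m.round(1))
R=pose()[1];print(R.T@(np.array([462.7,-250,234.5])-m)/10)
E
```

```text
time_s: 42.3
eef_pos: [605.9, 322.7, 45.6]
orientation: [[0.53, 0.848, 0.001], [0.848, -0.53, 0.001], [0.001, 0.001, -1.0]]
wrist_force: [-0.3, 0.4, -0.4]
gripper_width: 0.712
gripper_force: 0.0
time_s: 43.55
eef_pos: [604.6, 322.6, 115.5]
orientation: [[0.53, 0.848, -0.002], [0.848, -0.53, -0.0], [-0.001, -0.001, -1.0]]
wrist_force: [-0.7, 0.1, -2.9]
gripper_width: 0.505
gripper_force: 61.3
time_s: 44.8
eef_pos: [605.1, 322.6, 234.2]
orientation: [[0.53, 0.848, -0.001], [0.848, -0.53, -0.0], [-0.001, -0.0, -1.0]]
wrist_force: [0.7, 0.2, -2.3]
gripper_width: 0.506
gripper_force: 61.3
[605.2 322.6 234.4]
[-5.61160042e+01  1.82364843e+01 -9.70221903e-04]
```

```bash
python3 -m creep '[{"jaw":0.8,"tx":-1,"ty":0.35,"tz":0,"roll":0},{"jaw":0.8,"tx":-3,"ty":1.1,"tz":0,"roll":0},{"jaw":0.8,"tx":-6,"ty":2.1,"tz":0,"roll":0},{"jaw":0.8,"tx":-10,"ty":3.5,"tz":0,"roll":0},{"jaw":0.8,"tx":-14,"ty":5,"tz":0,"roll":0},{"jaw":0.8,"tx":-18,"ty":6.4,"tz":0,"roll":0},{"jaw":0.8,"tx":-22,"ty":7.8,"tz":0,"roll":0},{"jaw":0.8,"tx":-26,"ty":9.2,"tz":0,"roll":0},{"jaw":0.8,"tx":-30,"ty":10.6,"tz":0,"roll":0},{"jaw":0.8,"tx":-34,"ty":12,"tz":0,"roll":0}]'
python3 -m creep '[{"jaw":0.8,"tx":-4,"ty":1.4,"tz":0,"roll":0},{"jaw":0.8,"tx":-8,"ty":2.9,"tz":0,"roll":0},{"jaw":0.8,"tx":-12,"ty":4.3,"tz":0,"roll":0},{"jaw":0.8,"tx":-16,"ty":5.7,"tz":0,"roll":0},{"jaw":0.8,"tx":-20,"ty":7.2,"tz":0,"roll":0},{"jaw":0.8,"tx":-23.5,"ty":8.5,"tz":0,"roll":0},{"jaw":0.8,"tx":-26.5,"ty":9.5,"tz":0,"roll":0},{"jaw":0.8,"tx":-28.1,"ty":10,"tz":0,"roll":0},{"jaw":0.8,"tx":-28.1,"ty":10,"tz":0,"roll":0},{"jaw":0.8,"tx":-28.1,"ty":10,"tz":0,"roll":0}]'
python3 - <<'E'
from b import *
see('w7');m=pz(4)[0];print(m.round(1),np.round(sensors.observe()['qpos']))
R=pose()[1];print(R.T@(np.array([462.7,-320.9,90])-m)/10)
# card outline for independent centre: scene camera
c=cam('scene')
for f in finder.search_frame('blue_card_disc',c)[:2]: print(f['conf'],atz(c,[f['pixel']],3).round(1))
cv2.imwrite('pics/s2.png',c['pixels'])
E
```

```text
time_s: 46.25
eef_pos: [525.9, -31.6, 235.0]
orientation: [[0.53, 0.848, 0.0], [0.848, -0.53, 0.001], [0.001, -0.0, -1.0]]
wrist_force: [1.4, 0.4, -2.0]
gripper_width: 0.505
gripper_force: 61.4
time_s: 47.5
eef_pos: [463.3, -319.6, 234.7]
orientation: [[0.529, 0.849, 0.0], [0.849, -0.529, 0.002], [0.002, -0.0, -1.0]]
wrist_force: [-0.3, 0.7, -2.9]
gripper_width: 0.506
gripper_force: 61.5
cam pose TCP [ 463.3 -319.6  234.7]
red CAP [217.  53.] top z 114.7 centre 450.1 -182.9 r 13.8 
    shoulder rect [ 450.  -182.6] [44.5 44.6] 62.9 1561
red DISC [261.  75.] z 2.2 centre [ 449.8 -181.2] dia [55.7 59.2] 
blue DISC [324. 165.] z 2.1 centre [ 462.2 -321.1] dia [57.1 57.8] 
[ 463.7 -319.3  234.7] [ -7.  28.  60.  86. -24.  80.  22.]
[-1.94486089e-01 -6.71040455e-04  1.44682085e+01]
0.89 [[ 467.1 -325.5    3. ]]
```

View pics/w7.png

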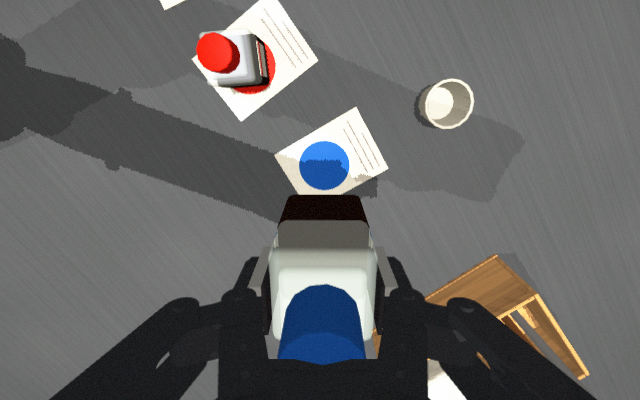

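The blue disc (324,165) is fully visible at (462.2,-321.1). I'll correct by 2 mm and lower.

```bash
python3 -m creep '[{"jaw":0.8,"tx":-0.2,"ty":0,"tz":1,"roll":0},{"jaw":0.8,"tx":-0.2,"ty":0,"tz":3,"roll":0},{"jaw":0.8,"tx":-0.2,"ty":0,"tz":5,"roll":0},{"jaw":0.8,"tx":-0.2,"ty":0,"tz":7,"roll":0},{"jaw":0.8,"tx":-0.2,"ty":0,"tz":9,"roll":0},{"jaw":0.8,"tx":-0.2,"ty":0,"tz":11,"roll":0},{"jaw":0.8,"tx":-0.2,"ty":0,"tz":13,"roll":0},{"jaw":0.8,"tx":-0.2,"ty":0,"tz":14,"roll":0},{"jaw":0.8,"tx":-0.2,"ty":0,"tz":14.5,"roll":0},{"jaw":0.8,"tx":-0.2,"ty":0,"tz":14.5,"roll":0}]'
python3 -m creep '[{"jaw":0.8,"tx":0,"ty":0,"tz":0.8,"roll":0},{"jaw":0.8,"tx":0,"ty":0,"tz":1.8,"roll":0},{"jaw":0.8,"tx":0,"ty":0,"tz":2.8,"roll":0},{"jaw":0.8,"tx":0,"ty":0,"tz":3.5,"roll":0},{"jaw":0.8,"tx":0,"ty":0,"tz":3.9,"roll":0},{"jaw":0.8,"tx":0,"ty":0,"tz":4.05,"roll":0},{"jaw":0.8,"tx":0,"ty":0,"tz":4.1,"roll":0},{"jaw":0.8,"tx":0,"ty":0,"tz":4.14,"roll":0},{"jaw":0.8,"tx":0,"ty":0,"tz":4.18,"roll":0},{"jaw":0.8,"tx":0,"ty":0,"tz":4.2,"roll":0}]'
```

```text
time_s: 49.1
eef_pos: [462.1, -322.6, 89.9]
orientation: [[0.53, 0.848, 0.0], [0.848, -0.53, -0.0], [-0.0, 0.0, -1.0]]
wrist_force: [-0.4, 0.4, -2.7]
gripper_width: 0.508
gripper_force: 61.4
time_s: 50.35
eef_pos: [462.3, -322.6, 48.5]
orientation: [[0.53, 0.848, 0.001], [0.848, -0.53, -0.0], [0.0, 0.001, -1.0]]
wrist_force: [-1.1, 0.2, 2.6]
gripper_width: 0.507
gripper_force: 62.1
```

Contact at +2.6 N. I'll release, rise and verify.

```bash
python3 -m creep '[{"jaw":0.48,"tx":0,"ty":0,"tz":0,"roll":0},{"jaw":0.45,"tx":0,"ty":0,"tz":0,"roll":0},{"jaw":0.4,"tx":0,"ty":0,"tz":0,"roll":0},{"jaw":0.3,"tx":0,"ty":0,"tz":0,"roll":0},{"jaw":0.2,"tx":0,"ty":0,"tz":0,"roll":0},{"jaw":0.2,"tx":0,"ty":0,"tz":-0.5,"roll":0},{"jaw":0.2,"tx":0,"ty":0,"tz":-2,"roll":0},{"jaw":0.2,"tx":0,"ty":0,"tz":-5,"roll":0},{"jaw":0.2,"tx":0,"ty":0,"tz":-9,"roll":0},{"jaw":0.2,"tx":0,"ty":0,"tz":-14,"roll":0}]'
python3 -m creep '[{"jaw":0.2,"tx":0,"ty":0,"tz":-1,"roll":0},{"jaw":0.2,"tx":0,"ty":0,"tz":-2,"roll":0},{"jaw":0.2,"tx":0,"ty":0,"tz":-3,"roll":0},{"jaw":0.2,"tx":0,"ty":0,"tz":-4,"roll":0},{"jaw":0.2,"tx":0,"ty":0,"tz":-4,"roll":0},{"jaw":0.2,"tx":0,"ty":0,"tz":-4,"roll":0},{"jaw":0.2,"tx":0,"ty":0,"tz":-4,"roll":0},{"jaw":0.2,"tx":0,"ty":0,"tz":-4,"roll":0},{"jaw":0.2,"tx":0,"ty":0,"tz":-4,"roll":0},{"jaw":0.2,"tx":0,"ty":0,"tz":-4,"roll":0}]'
python3 - <<'E'
from b import *
see();c=cam('side');cv2.imwrite('pics/side9.png',c['pixels'])
E
```

```text
time_s: 51.6
eef_pos: [461.6, -322.1, 189.5]
orientation: [[0.53, 0.848, -0.0], [0.848, -0.53, 0.0], [0.0, -0.001, -1.0]]
wrist_force: [0.5, -0.4, 0.1]
gripper_width: 0.796
gripper_force: 0.0
time_s: 52.85
eef_pos: [462.0, -322.4, 227.8]
orientation: [[0.53, 0.848, -0.0], [0.848, -0.53, 0.0], [-0.0, -0.0, -1.0]]
wrist_force: [-0.2, -0.1, -0.6]
gripper_width: 0.798
gripper_force: 0.0
cam pose TCP [ 462.  -322.4  227.8]
red CAP [213.  47.] top z 114.6 centre 450.6 -182.9 r 13.9 
    shoulder rect [ 450.1 -182.7] [44.6 44.5] 62.5 1665
red DISC [259.  71.] z 2.1 centre [ 449.8 -181.9] dia [55.4 58.3] 
blue DISC [324. 148.] z 2.2 centre [ 460.9 -323.1] dia [57.3 58. ] 
blue CAP [323. 191.] top z 114.6 centre 461.2 -322.7 r 13.7 
    shoulder rect [ 461.  -322.8] [43.3 43.9] 57.9 1202
```

View pics/side9.png

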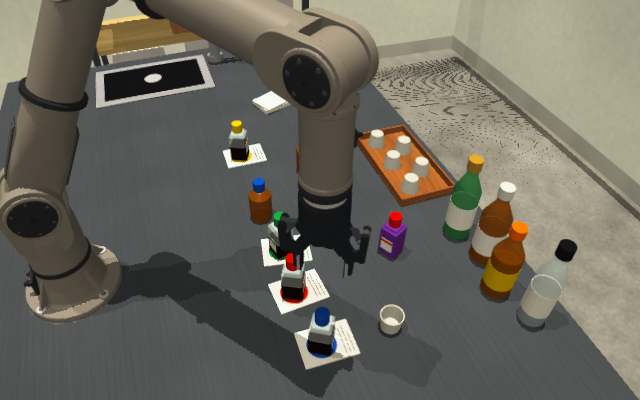

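All four bottles stand upright on their discs: blue (320,332), red (292,278), green (278,232) and yellow (238,145). The gripper is clear, so I'll hand in.

```bash
python3 -c "
from cell import r
print(r.job_done())"
```

```text
the job is handed in; nothing more can be done
None
```

All four square bottles stand upright and released on their matching discs, each within about 2 mm of centre by the wrist camera; the round amber bottles were not touched, and the job was handed in after about 53 s of robot time.

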